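# Sweep the pallet station clean and open its ports

## Task

Get the pallet station ready: first press every raised red port cap fully down so no chips can get in, then with the orange-gripped scraper block sweep all the brass chips along the plate into the blue tray (chips are sharp: never touch them with the fingers). Next, while the caps are still down, throw the black-knobbed vent lever from the red notch into the green middle notch, and only then pull every cap fully up again. Leave the scraper standing squarely on its yellow-edged rubber mat, and do not disturb the yellow case or the tape roll.

Things in the scene. Friction and masses are not known exactly. Their poses are not given: they have to be found in the camera images.
- station: Fixed grey plate 170 (x) x 180 (y) x 30 mm with a blue chip tray joined to its +y end. Origin on the bench under the middle of the plate, z up; yaw varies. A dark port rail (x 27 to 85 mm, top z 42 mm) runs along its back.
- lane (a point): Middle of the sweeping lane's floor (station x -25, y 0, z 30 mm), axes as the station. Lane: x +-52, y -84 to +90 mm, between a 10 mm high front rim (-x), a 10 mm rim at the -y end and the 12 mm high port rail (+x); open at the +y end, where chips drop into the tray. Chips start flat on it within x -40 to +25, y -30 to +92 mm.
- chip_tray (a point): Middle of the blue tray's inner floor (station x -6, y +125, z 3 mm); axes as the station. Inside 150 (x) x 70 (y) mm, from the plate's end (y -35) to the far wall (y +35); side walls 22 mm high, far wall 40 mm.
- port_1: Fixed port standing on the port rail, carrying a red push-pull cap; origin at its foot on the rail (bench z 42 mm), z up. The three ports stand in a row along the station's y, 60 mm apart, at station x +50 mm, y -60, 0 and +60 mm; which of them stands where varies.
- port_2: Fixed port standing on the port rail, carrying a red push-pull cap; origin at its foot on the rail (bench z 42 mm), z up. The three ports stand in a row along the station's y, 60 mm apart, at station x +50 mm, y -60, 0 and +60 mm; which of them stands where varies.
- port_3: Fixed port standing on the port rail, carrying a red push-pull cap; origin at its foot on the rail (bench z 42 mm), z up. The three ports stand in a row along the station's y, 60 mm apart, at station x +50 mm, y -60, 0 and +60 mm; which of them stands where varies.
- cap_1 (a joint): Height of the red cap of port_1 above fully down, m: 0 = fully down (shut), 0.014 = fully up (open). At the start one to three of the caps stand up, the others are already down (one may hang half-way). A snap detent holds it at either end: 5 to 10 N along the slide frees it, and past half-way (0.007) it snaps to the other end.
- cap_2 (a joint): Height of the red cap of port_2 above fully down, m: 0 = fully down (shut), 0.014 = fully up (open). At the start one to three of the caps stand up, the others are already down (one may hang half-way). A snap detent holds it at either end: 5 to 10 N along the slide frees it, and past half-way (0.007) it snaps to the other end.
- cap_3 (a joint): Height of the red cap of port_3 above fully down, m: 0 = fully down (shut), 0.014 = fully up (open). At the start one to three of the caps stand up, the others are already down (one may hang half-way). A snap detent holds it at either end: 5 to 10 N along the slide frees it, and past half-way (0.007) it snaps to the other end.
- cap_1_top (a point): Centre of the flat top of the red cap of port_1, moves with it (88 mm over the bench when down, 102 mm when up). The cap is round: 38 mm diameter in the top 8 mm, 33 mm below that for 20 mm more; 28 mm high in all; below it a 26 mm brass neck. It does not leave its port; it may be pressed on top with closed fingers and pulled up by pinching it.
- cap_2_top (a point): Centre of the flat top of the red cap of port_2, moves with it (88 mm over the bench when down, 102 mm when up). The cap is round: 38 mm diameter in the top 8 mm, 33 mm below that for 20 mm more; 28 mm high in all; below it a 26 mm brass neck. It does not leave its port; it may be pressed on top with closed fingers and pulled up by pinching it.
- cap_3_top (a point): Centre of the flat top of the red cap of port_3, moves with it (88 mm over the bench when down, 102 mm when up). The cap is round: 38 mm diameter in the top 8 mm, 33 mm below that for 20 mm more; 28 mm high in all; below it a 26 mm brass neck. It does not leave its port; it may be pressed on top with closed fingers and pulled up by pinching it.
- lever (a joint): Angle of the vent lever, rad, positive counter-clockwise seen from above: about +0.6 in the red notch (start), 0 in the green middle notch, -0.6 in the black notch; it stops at +-0.6. A ball detent draws it into the nearest notch (they part at about +-0.3); moving it takes up to about 12 N at the knob.
- lever_unit: Fixed lever housing, dark 72 mm round foot, 42 mm high with a steel quadrant towards -x; origin on the bench under the pivot, z up. The lever points along this body's -x axis when in the green notch.
- lever_knob (a point): Centre of the top of the lever's upright black knob: a cylinder 22 mm across, 40 mm high (48 to 88 mm over the bench), 85 mm from the pivot; moves with the lever. Can be pinched from above.
- mat: Fixed black rubber parking mat with a yellow edge line, 130 (x) x 70 (y) x 2 mm; origin at the centre of its underside. The scraper starts on it, its long side along the mat's x.
- scraper: Loose scraper block with an orange grip, 220 g. Origin at the centre of its underside, z up. Dark weighted foot 96 (x) x 50 (y) x 16 mm; above it an orange grip rib 80 (x) x 26 (y) mm up to z 73 mm, pinched across y. Fits the lane with its x across the lane (8 mm spare in all).
- chip_1: Loose curled brass chip, about 46 mm long (x), 15 to 21 mm wide (y) and 10 mm thick, 20 g; origin in its middle, on its underside. 2 to 4 chips are present (None: absent).
- chip_2: Loose curled brass chip, about 40 mm long (x), 15 to 21 mm wide (y) and 10 mm thick, 20 g; origin in its middle, on its underside. 2 to 4 chips are present (None: absent).
- chip_3: Loose curled brass chip, about 50 mm long (x), 15 to 21 mm wide (y) and 10 mm thick, 20 g; origin in its middle, on its underside. 2 to 4 chips are present (None: absent).
- chip_4: Loose curled brass chip, about 43 mm long (x), 15 to 21 mm wide (y) and 10 mm thick, 20 g; origin in its middle, on its underside. 2 to 4 chips are present (None: absent).
- yellow_case: Bystander: yellow plastic case 59 x 78 x 23 mm, origin under its centre. Leave alone.
- masking_tape: Bystander: roll of tape, 100 mm across, 25 mm high, origin under its centre. Leave alone.

How it is judged:
By the outcome, as a careful person would: the job done as asked, in the order asked, and still so for the second after the job is handed in, with the robot touching nothing.
Of chip_1, chip_2, chip_3, chip_4 only 2 to 4 are there at a start; the rules pass over those that are not, and their reading is None.
At some moment in a run one of scraper may be knocked a few centimetres aside while the robot is not near it.
It also fails if it takes over 192 s, if anything falls off the work surface, if the arm or the gripper's body presses on something with over 40 N, if the wrist force passes 120 N, or if a joint passes its speed limit or range.

## Robot

A 7-joint arm with a two-finger parallel gripper is mounted at the origin on a cart in front of the work surface, level with it; the furniture and walls round the work are solid. World frame = base frame: x ahead of the robot, y to its left, z up, the work surface at z = 0. Lengths are in m, angles in rad, forces in N, time in s.
With the tool pointing down it reaches from about 0.425 to 0.875 m from the base axis. Payload 4.7 kg.
Tool frame: the origin (TCP) lies midway between the tips of the shut fingers; the grasp point (between the pads) lies 19 mm behind it; z points along the fingers, x is the direction in which the jaws open and shut, and the axes are right-handed (so a half turn about z gives the same grasp; the last joint's range is limited). The gripper opens to 85 mm and grips with 20 to 120 N. Pads are 22 mm wide; open, the fingers measure 114 mm over their backs; the gripper's body (76 mm by 85 mm) begins 54 mm behind the grasp point. The pads swing forward as they close: fully open they stand 13 mm farther back than shut.
Start: joints at [-1.204, 0.321, -0.07, 1.45, 0.023, 1.371, -0.057], TCP at [0.225, 0.61, 0.231] pointing down, gripper open.
Joint ranges: [-2.86, 2.86], [-0.3, 2.09], [-1.38, 1.24], [0.06, 2.45], [-1.56, 4.7], [0.09, 2.05], [-2.69, 2.69]. Speed limits (rad/s): [2.57, 2.57, 3.14, 3.14, 3.14, 3.14, 3.14].

## Interface

Orientations are given as [roll, pitch, yaw] about the fixed x, y, z axes, in that order (R = Rz(yaw) Ry(pitch) Rx(roll)).
In Python, from workcell import robot gives the robot as it stands. The module is installed in compiled form; this text tells all that it offers.
- The arm moves only by the tool play_rows, never from a script. Its argument "moves" is a list that holds one entry, the list of rows, each a list of 5 numbers: the shift along the tool's x, y, z in mm, then the turn about the tool's z in rad, then the closure, from 0 (fully open) to 1 (shut). In form: [[[dx, dy, dz, yaw, jaw], ...]]. A call has 1 to 20 rows; each row shifts and turns the commanded pose from where the row before left it, along the tool's axes as they then stand; what a row does not reach is not made up. A row lasts 1/10 s, in which the tool goes at most 50 mm and 8.59 degrees, less where a joint would pass 70% of its speed; a pose out of reach is approached as far as the arm can. A call is refused whole if a number of a shift passes 50 or a number of a turn 0.15, either way. A call with a gripper value outside its range is refused whole. The fingers move at their own pace and stop on an object; the grip force is fixed at half the most. Time passes only in rows, so rows that do not move let the fingers close. It gives the time, the measured TCP pose, the force and the opening at its end, in the units of the state.
- robot.read_state(): the state, without advancing time (a new reading comes with each control period).
- robot.camera(name): name is "side" or "top"; returns a dict with "frame" (400x640x3 uint8, red, green, blue), "range_z" (400x640 float32, m along the optical axis (not along the pixel's ray), 0 where there is no reading), "intrinsics" (3x3 intrinsics, pixels), "R" (3x3) and "t" (3): a world point X has camera coordinates R X + t. Camera axes: x right, y down, z forward; pixel columns grow to the right and rows downward; lengths in m; the calibration is good to about 2 mm. A picture is of the moment at which its call begins.
- robot.job_done(): hands the job in, once; it reports no verdict.
Trained networks look in a picture, given as the dict that the camera call returned (one of the last four; its "shot" number tells which), for a name from the list of things; names that differ only in an ending like _2 or _b are one class to them, and where a whole thing is asked for, a point or a joint stands for the part that bears it (a point fixed in the world has none). Each returns a list of dicts, best first, with "conf" (0 to 1); they miss things now and then, are a little off and sometimes report something else, mostly with a low value. They report only what shows in the picture. A call takes as long as a camera call.
- robot.regions_of(picture, target): "mask" (400x640 bool, what is visible of it) and "uv" ([column, row] in pixels, amid what is visible of it).
The state is a dict: "time": time; "qpos": joint angles; "qvel": joint speeds; "effort": joint torques, N m; "tool_pos": TCP position; "ee_rot": TCP orientation; "force": force on the tool from outside, world axes, zero at the start; "wrist_torque": the same for the moment, N m; "opening": finger opening in m.
Only numpy, scipy, OpenCV 4.12 (cv2) and the standard library are available. Lean on these libraries where they do the work, as an engineer would, in place of code of your own. Each camera call takes 0.05 s, during which the arm holds its last target. There are 200 camera calls.

## Working session

There is one attempt and no reset: what is moved stays moved. The work goes in short steps, Python scripts to look and compute and a tool call to move; the robot and the scene stay as the last step left them, time stands still between calls to the robot, and variables do not carry over. Pictures are saved under pics/ and viewed, about 12 in all and at most 16, crops included, and the job is handed in when it is done.

Besides the shell and the picture viewer there is one more tool, called after "Call:" by a JSON object that holds its "method" and its "body", one argument or row to a line. play_rows: Moves the arm, as the interface text tells. Its arguments: {"type":"object","properties":{"moves":{"type":"array","items":{"type":"array","items":{"type":"array","items":{"type":"number"}}}}},"required":["moves"]}

```bash
mkdir -p pics
python3 - <<'E'
from workcell import robot
import cv2,numpy as np
s=robot.read_state();print({k:np.round(v,3).tolist() for k,v in s.items()})
for n in("top","side"):
    c=robot.camera(n);cv2.imwrite(f"pics/{n}0.png",c["frame"][:,:,::-1]);print(n,c["intrinsics"].tolist(),np.round(c["R"],3).tolist(),np.round(c["t"],3).tolist())
    np.savez(f"{n}0.npz",**{k:c[k] for k in("frame","range_z","intrinsics","R","t")})
E
```

```text
{'time': 0.0, 'qpos': [-1.204, 0.322, -0.07, 1.452, 0.023, 1.371, -0.057], 'qvel': [0.0, 0.0, -0.0, -0.0, -0.0, 0.002, 0.002], 'effort': [0.0, -49.358, -0.382, -31.433, 0.013, 0.011, -0.0], 'tool_pos': [0.224, 0.609, 0.23], 'ee_rot': [3.141, 0.002, 1.218], 'force': [-0.531, 0.233, -1.122], 'wrist_torque': [0.008, -0.022, -0.012], 'opening': 0.086}
top [[506.9881492920533, 0.0, 311.9599793511644], [0.0, 506.9881492920533, 198.21729258275178], [0.0, 0.0, 1.0]] [[0.024, -1.0, -0.018], [-0.996, -0.022, -0.084], [0.083, 0.02, -0.996]] [0.091, 0.551, 0.939]
side [[420.39512892518064, 0.0, 322.674647162778], [0.0, 420.39512892518064, 198.78965736863574], [0.0, 0.0, 1.0]] [[0.998, -0.061, -0.017], [-0.05, -0.587, -0.808], [0.039, 0.807, -0.589]] [-0.554, 0.138, 0.786]
```

View pics/top0.png

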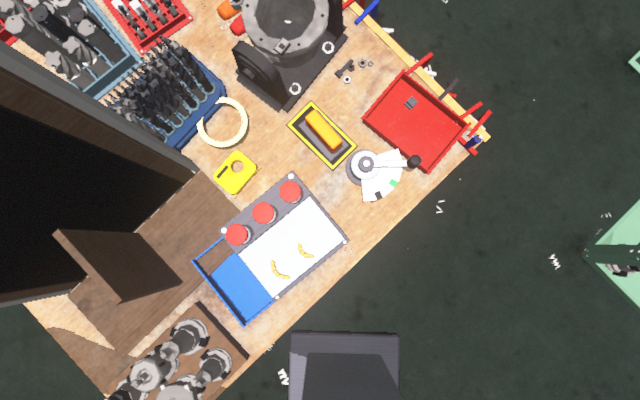

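View pics/side0.png

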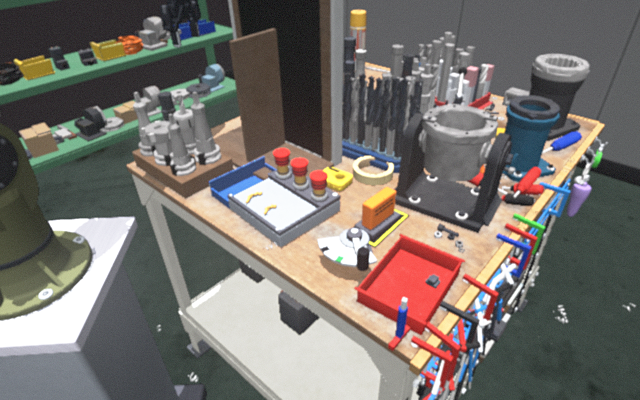

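The top view shows red caps at (237,233), (264,212) and (290,190), two chips at (279,268) and (306,250), the scraper at (323,130), the lever pivot at (366,165) and its knob at (414,161). The side view agrees: the caps are near (282,158), (299,170) and (318,182).

```bash
cat > h.py <<'E'
import numpy as np,cv2
from workcell import robot
def cloud(c):
    z=c["range_z"];K=c["intrinsics"];v,u=np.mgrid[:400,:640]
    P=np.stack([(u-K[0,2])/K[0,0]*z,(v-K[1,2])/K[1,1]*z,z],-1)
    return (P-c["t"])@c["R"], z>0
def topz(P,m,ok,d=.006):
    q=P[m&ok]; h=np.percentile(q[:,2],90); q=q[abs(q[:,2]-h)<d]; return q.mean(0),len(q),h
E
python3 - <<'E'
from h import *
for n in("top","side"):
    c=robot.camera(n);P,ok=cloud(c)
    for t in("cap_1","lever_knob","scraper","chip_1","mat","lever_unit","yellow_case","masking_tape","station"):
        for r in robot.regions_of(c,t)[:5]:
            m=r["mask"]
            if (m&ok).sum()<5: print(n,t,r["conf"],"nodepth");continue
            q,k,h=topz(P,m,ok)
            rect=cv2.minAreaRect((P[m&ok][:,:2]*1000).astype(np.float32))
            print(n,t,round(r["conf"],2),np.round(r["uv"]),m.sum(),"top",np.round(q,4),k,"med",np.round(np.median(P[m&ok],0),3),"rect",np.round(rect[0]),np.round(rect[1]),round(rect[2]))
E
```

```text
top cap_1 0.71 [234. 235.] 357 top [0.4768 0.2335 0.1017] 354 med [0.477 0.234 0.102] rect [477. 234.] [36. 36.] 66
top cap_1 0.55 [263. 210.] 366 top [0.5151 0.1881 0.1018] 353 med [0.515 0.188 0.102] rect [515. 190.] [37. 41.] 15
top lever_knob 0.88 [381. 164.] 519 top [ 0.6147 -0.0775  0.0869] 98 med [ 0.613 -0.024  0.054] rect [610. -34.] [106.  29.] 89
top scraper 0.75 [323. 136.] 1267 top [0.6708 0.0855 0.0745] 593 med [0.664 0.087 0.062] rect [671.  86.] [95. 50.] 42
top scraper 0.62 [305. 142.] 1006 top [0.6743 0.0932 0.0021] 983 med [0.674 0.101 0.002] rect [676.  90.] [130.  72.] 47
top chip_1 0.22 [271. 251.] 10497 top [0.4907 0.1744 0.041 ] 2642 med [0.447 0.175 0.03 ] rect [453. 188.] [180. 268.] 41
top mat 0.65 [305. 140.] 993 top [0.6758 0.0932 0.0021] 963 med [0.675 0.1   0.002] rect [677.  90.] [132.  71.] 45
top lever_unit 0.52 [233. 234.] 371 top [0.4765 0.233  0.1017] 359 med [0.477 0.233 0.102] rect [477. 233.] [38. 35.] 1
top yellow_case 0.72 [233. 174.] 1063 top [0.5946 0.255  0.02  ] 946 med [0.593 0.255 0.02 ] rect [598. 256.] [65. 74.] 51
top masking_tape 0.
[... 1503 characters left out ...]
  0.0744] 63 med [ 0.604 -0.026  0.041] rect [617.  -7.] [136. 121.] 50
side yellow_case 0.64 [271. 202.] 5756 top [0.481  0.1505 0.0403] 1308 med [0.456 0.142 0.03 ] rect [443. 195.] [171. 295.] 40
side yellow_case 0.63 [336. 179.] 436 top [0.604  0.2464 0.0207] 309 med [0.604 0.238 0.02 ] rect [598. 251.] [60. 74.] 50
side yellow_case 0.44 [358. 245.] 575 top [ 0.6173 -0.085   0.0866] 113 med [ 0.615 -0.058  0.056] rect [617.  -5.] [ 35. 175.] 2
side masking_tape 0.74 [367. 172.] 709 top [0.6882 0.2684 0.0245] 344 med [0.684 0.25  0.02 ] rect [695. 282.] [106.  98.] 74
side station 0.55 [274. 202.] 5928 top [0.4825 0.1523 0.0405] 1346 med [0.457 0.142 0.03 ] rect [448. 213.] [204. 318.] 40
```

Run:
```python
from h import *
c=np.load("top0.npz");P,ok=cloud(c)
hsv=cv2.cvtColor(c["frame"],cv2.COLOR_RGB2HSV);H,S,V=cv2.split(hsv)
R={}
def comps(m,name,mn=30):
    n,l,s,ce=cv2.connectedComponentsWithStats(m.astype(np.uint8))
    for i in range(1,n):
        if s[i,4]<mn: continue
        q=P[(l==i)&ok]
        (cx,cy),wh,a=cv2.minAreaRect((q[:,:2]*1000).astype(np.float32))
        print(name,np.round(ce[i]),s[i,4],"mean",np.round(q.mean(0),4),"zmed",np.round(np.median(q[:,2]),4),"rect",np.round([cx,cy,*wh,a],1))
Z=P[...,2]
reg=np.zeros_like(ok);reg[80:330,190:450]=1
red=((H<8)|(H>172))&(S>120)&reg&ok
x,y=P[...,0],P[...,1]
comps(red&(Z>.08)&(Z<.108)&(x<.6),"cap")
comps((Z>.0265)&(Z<.034)&reg&(x<.56)&(y>.03)&ok&(S<60),"plate",300)
comps((H>15)&(H<32)&(S>90)&reg&(Z>.03)&(Z<.06)&(x<.56)&ok,"chip",8)
comps((Z>.066)&(Z<.08)&reg&(x>.62)&(x<.73)&(y>.03)&(y<.14)&ok,"rib")
comps((Z>.012)&(Z<.08)&reg&(x>.62)&(x<.73)&(y>.02)&(y<.145)&ok,"scr")
comps((H>40)&(H<85)&(S>90)&reg&(x>.5)&(y<.05)&ok,"green",5)
comps((Z>.08)&(Z<.095)&reg&(y<-.04)&(y>-.15)&(x>.55)&ok,"knob",20)
comps((V<70)&(Z<.06)&(Z>.03)&reg&(y<-.0)&(y>-.12)&(x>.53)&ok,"dark",10)
comps((Z>.046)&reg&(y<.04)&(y>-.06)&(x>.57)&(x<.68)&ok,"hub",20)
comps((H<8)&(S>120)&reg&(y<.03)&(y>-.1)&(x>.5)&(Z>.02)&ok,"rednotch",2)
cv2.imwrite("pics/lev.png",cv2.resize(c["frame"][130:290,190:440,::-1],None,fx=3.2,fy=3.2,interpolation=cv2.INTER_CUBIC))
```

```text
cap [289. 191.] 336 mean [0.5542 0.1418 0.0959] zmed 0.0959 rect [554.8 141.8  35.7  33.7   2.5]
cap [263. 213.] 345 mean [0.5153 0.1873 0.1017] zmed 0.1016 rect [515.5 187.7  35.1  34.6  45.8]
cap [236. 234.] 355 mean [0.4766 0.2325 0.1016] zmed 0.1017 rect [476.5 232.9  34.7  35.6  48.7]
plate [290. 246.] 4748 mean [0.4579 0.1414 0.0298] zmed 0.0297 rect [456.7 141.5 104.3 173.   40.5]
chip [304. 252.] 60 mean [0.4477 0.1159 0.038 ] zmed 0.0378 rect [448.2 116.2  34.2  11.1  48.9]
chip [278. 272.] 72 mean [0.4101 0.1627 0.0373] zmed 0.0375 rect [410.2 163.2  44.5  13.6  48.6]
rib [323. 129.] 628 mean [0.671  0.0857 0.0741] zmed 0.0743 rect [671.9  85.8  79.8  26.2  42.5]
scr [322. 135.] 1290 mean [0.6652 0.0861 0.0484] zmed 0.062 rect [672.2  85.8  96.3  50.6  42.4]
scr [355. 157.] 38 mean [0.6263 0.0244 0.0411] zmed 0.0414 rect [628.   25.8  11.1  14.6  89.8]
green [393. 182.] 29 mean [ 0.5803 -0.0476  0.0407] zmed 0.0407 rect [580.4 -47.6  11.    8.9  58.4]
knob [414. 160.] 117 mean [ 0.6151 -0.0786  0.0872] zmed 0.0872 rect [615.3 -78.8  19.6  19.3  87.9]
hub [375. 164.] 384 mean [ 0.6126 -0.0125  0.0528] zmed 0.0529 rect [613.6 -20.4  29.7  79.5   1.9]
rednotch [383. 119.] 377 mean [ 0.7029 -0.0276  0.0329] zmed 0.0341 rect [695.7 -27.8 157.9  80.1   9.2]
rednotch [415.  84.] 56 mean [ 0.7728 -0.0895  0.0295] zmed 0.0308 rect [774.2 -88.9  29.    4.2  52.4]
rednotch [419. 166.] 6 mean [ 0.615  -0.0987  0.0275] zmed 0.0286 rect [615.2 -98.3   3.8   1.9  10.3]
```

View pics/lev.png

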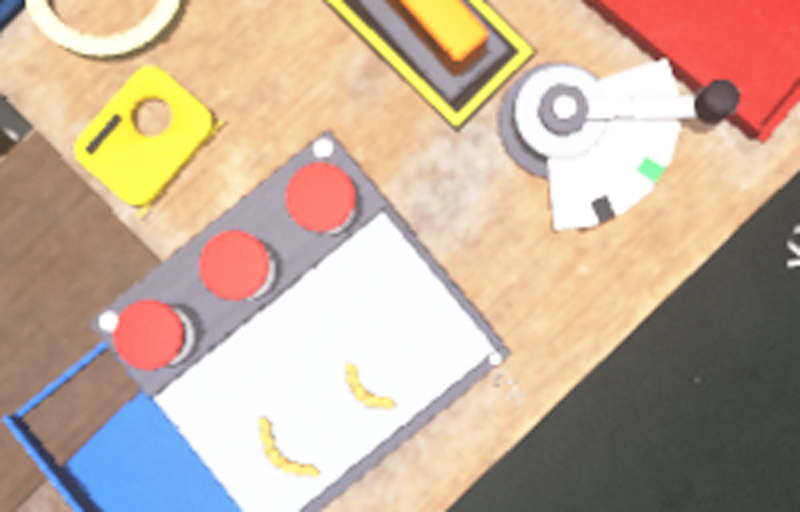

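The crop confirms the layout. All three caps are raised (one half-way), there are two chips in the lane, and the lever is in the red notch with green at about (393,182). Next I check the way from the start pose.

Run:
```python
from h import *
Q=[]
for n in("top0","side0"):
    P,ok=cloud(np.load(n+".npz"));Q.append(P[ok])
Q=np.concatenate(Q)
g={}
print("x\\y",[f"{y:.2f}" for y in np.arange(.8,-.15,-.05)])
for x in np.arange(.85,.05,-.05):
    r=[]
    for y in np.arange(.8,-.15,-.05):
        q=Q[(abs(Q[:,0]-x)<.025)&(abs(Q[:,1]-y)<.025)]
        r.append(f"{np.percentile(q[:,2],99)*1000:5.0f}" if len(q)>3 else "  .  ")
    print(f"{x:.2f}"," ".join(r))
```

```text
x\y ['0.80', '0.75', '0.70', '0.65', '0.60', '0.55', '0.50', '0.45', '0.40', '0.35', '0.30', '0.25', '0.20', '0.15', '0.10', '0.05', '-0.00', '-0.05', '-0.10']
0.85   .      28    36   171   178   208   164    75   113    15   176   225   213   175   205   164     7     4    13
0.80   .     .       4     4   225   224   164   162   142   180   211   181   206   208   205    16     9    37    35
0.75   .     .     .     .       6   155    46   131   179   220   229   173   203   208   203     4    38    37    36
0.70   .     .     .     .     246   235   104   165   217   219    33    27    20    23    77    72    38    24     6
0.65   .     .     .     .     247   246   202   193   217   200    27    27     4     4    77    77    53    41    84
0.60   .     .     .     .     .     .     .     .     .     609   618    24    21    45    38    43    59    88    90
0.55   .     .     .     .     .     .     .     .     524   566    19    23   104    99    94     3    42    41     3
0.50   .     .     .     .     .     .     .     439   482    15    16   104   104   103    39    42     3 
[... 263 characters left out ...]
.     .       4     4   349    15    15    15    45    46    42    30    41     3     2  -792  -790  -791
0.30   .     .     .       3     4    13    15    15    44   186   214    46    31     3     2  -790  -793  -790  -792
0.25   .     .     314   341   352   315    12    45   147   190   160   185    44     2  -792  -791  -792  -788  -791
0.20  -791  -794   .     .     354   352     4   131   177   146   136    69    -0  -788  -792  -791  -792  -790  -792
0.15  -789  -791  -788   .     .     .       2  -583  -584   196   135     2  -697     1     2     2     2     1     1
0.10  -790  -790  -788  -791   .     .     .    -583     1    46    -6  -777  -698     2     2   264   261    25     3
```

Run:
```python
from h import *
c=np.load("side0.npz");P,ok=cloud(c)
for u,v in((187,46),(187,30),(215,75),(265,60),(240,60),(285,100),(250,150),(325,60),(150,120),(200,105)): print(u,v,np.round(P[v,u],3))
a=c["frame"][0:200,0:360,::-1]
cv2.imwrite("pics/arm.png",cv2.resize(a,None,fx=2.2,fy=2.2))
c=np.load("top0.npz");P,ok=cloud(c)
for u,v in((60,235),(100,300),(180,270),(125,250),(190,160),(60,150),(0,100),(195,175),(30,20),(110,260)): print("top",u,v,np.round(P[v,u],3))
```

```text
187 46 [-0.224  2.372 -0.258]
187 30 [-0.237  2.511 -0.189]
215 75 [-0.126  2.651 -0.561]
265 60 [0.449 0.405 0.251]
240 60 [0.398 0.357 0.268]
285 100 [0.487 0.442 0.135]
250 150 [0.394 0.35  0.044]
325 60 [0.586 0.341 0.266]
150 120 [-0.5    2.098 -0.66 ]
200 105 [0.302 0.311 0.186]
top 60 235 [0.468 0.432 0.312]
top 100 300 [0.346 0.504 0.01 ]
top 180 270 [0.407 0.352 0.013]
top 125 250 [0.446 0.407 0.148]
top 190 160 [0.618 0.34  0.019]
top 60 150 [0.559 0.366 0.452]
top 0 100 [0.577 0.348 0.583]
top 195 175 [0.59  0.332 0.011]
top 30 20 [0.833 0.59  0.153]
top 110 260 [0.433 0.394 0.238]
```

View pics/arm.png

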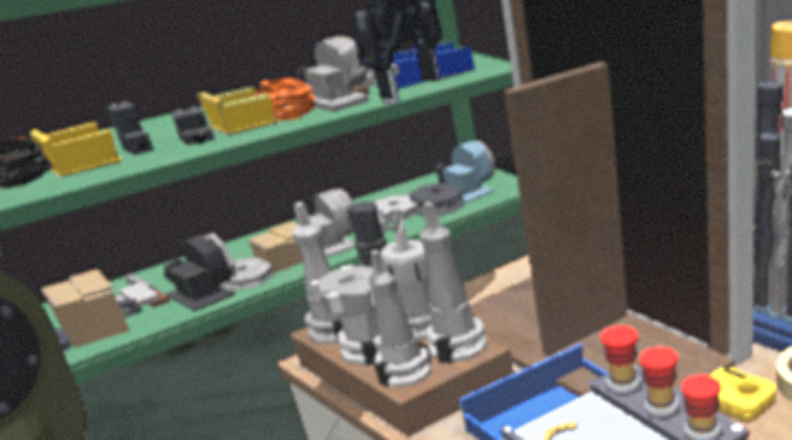

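The gripper is visible near (187,30) in the original image. A board about 313 mm high stands at (.39–.49, .35–.44), so I go up and over.

Call:
{"method": "play_rows", "body": {
  "moves": [
    [[0,0,-43,0,1],[0,0,-43,0,1],[0,0,-43,0,1],[0,0,-43,0,1],[-23.5,22.8,0,0,1],[-23.5,22.8,0,0,1],[-23.5,22.8,0,0,1],[-23.5,22.8,0,0,1],[-23.5,22.8,0,0,1],[-23.5,22.8,0,0,1],[-23.5,22.8,0,0,1],[-23.5,22.8,0,0,1],[-13,31,0,0,1],[-13,31,0,0,1],[-13,31,0,0,1],[-13,31,0,0,1],[-13,31,0,0,1],[-13,31,0,0,1]]
  ]
}}

```text
time: 2.9
tool_pos: [0.4792, 0.232, 0.4036]
ee_rot: [3.141, -0.001, 1.218]
force: [0.1, -0.2, -0.5]
opening: -0.0001
```

Call:
{"method": "play_rows", "body": {
  "moves": [
    [[0,0,20,0.149,1],[0,0,20,0.149,1],[0,0,20,0.149,1],[0,0,20,0.149,1],[0,0,20,0.149,1],[0,0,20,0.149,1],[0,0,20,0.149,1],[0,0,20,0.149,1],[0,0,20,0.149,1],[0,0,20,0.149,1],[0,0,20,0.149,1],[0,0,20,0.149,1],[0,0,20,0.149,1],[0,0,20,0.145,1],[0,0,8,0,1],[0,0,0,0,1]]
  ]
}}

```text
time: 4.5
tool_pos: [0.4777, 0.2328, 0.1144]
ee_rot: [3.139, 0.0, -0.86]
force: [-0.2, -0.0, -0.8]
opening: -0.0001
```

Press to about z 0.087.

Call:
{"method": "play_rows", "body": {
  "moves": [
    [[0,0,8,0,1],[0,0,5,0,1],[0,0,4,0,1],[0,0,4,0,1],[0,0,4,0,1],[0,0,3,0,1],[0,0,0,0,1]]
  ]
}}

```text
time: 5.2
tool_pos: [0.4786, 0.2331, 0.088]
ee_rot: [-3.141, 0.0, -0.864]
force: [-1.9, -1.8, 6.7]
opening: 0.0002
```

Call:
{"method": "play_rows", "body": {
  "moves": [
    [[0,0,3,0,1],[0,0,0,0,1],[0,0,-30,0,1],[20,0,0,0,1],[20,0,0,0,1],[20,0,0,0,1],[0,0,9,0,1],[0,0,5,0,1],[0,0,4,0,1],[0,0,4,0,1],[0,0,4,0,1],[0,0,4,0,1],[0,0,0,0,1]]
  ]
}}

```text
time: 6.5
tool_pos: [0.5165, 0.1888, 0.0878]
ee_rot: [3.141, 0.003, -0.863]
force: [-10.7, -4.5, 27.8]
opening: 0.0001
```

Call:
{"method": "play_rows", "body": {
  "moves": [
    [[0,0,0,0,1],[0,0,-30,0,1],[20,0,0,0,1],[20,0,0,0,1],[20,0,0,0,1],[0,0,9,0,1],[0,0,5,0,1],[0,0,4,0,1],[0,0,4,0,1],[0,0,4,0,1],[0,0,4,0,1],[0,0,0,0,1]]
  ]
}}

```text
time: 7.7
tool_pos: [0.5561, 0.1429, 0.0879]
ee_rot: [-3.141, 0.002, -0.863]
force: [-10.1, -0.8, 22.5]
opening: -0.0003
```

Call:
{"method": "play_rows", "body": {
  "moves": [
    [[0,0,-40,0,1],[0,0,-40,0,1],[0,0,-40,0,0],[26,12,-20,0,0],[26,12,0,0,0],[26,12,0,0,0],[0,0,0,0,0]]
  ]
}}

```text
time: 8.4
tool_pos: [0.5805, 0.0538, 0.2248]
ee_rot: [3.141, -0.003, -0.871]
force: [0.3, 0.1, 0.2]
opening: 0.072
```

```bash
cat > look.py <<'E'
from h import *
import sys
name=sys.argv[1]
s=robot.read_state();print("tcp",np.round(s["tool_pos"],4),np.round(s["ee_rot"],3),round(s["opening"],4),"t",s["time"])
def comps(P,m,name,mn=30):
    n,l,st,ce=cv2.connectedComponentsWithStats(m.astype(np.uint8))
    for i in range(1,n):
        if st[i,4]<mn: continue
        q=P[l==i];(cx,cy),wh,a=cv2.minAreaRect((q[:,:2]*1000).astype(np.float32))
        print(name,np.round(ce[i]),st[i,4],"mean",np.round(q.mean(0),4),"zmed",np.round(np.median(q[:,2]),4),"rect",np.round([cx,cy,*wh,a],1))
for n in("top","side"):
    c=robot.camera(n);P,ok=cloud(c);H,S,V=cv2.split(cv2.cvtColor(c["frame"],cv2.COLOR_RGB2HSV))
    cv2.imwrite(f"pics/{n}_{name}.png",c["frame"][:,:,::-1]);np.savez(f"{n}_{name}.npz",**{k:c[k] for k in("frame","range_z","intrinsics","R","t")})
    x,y,Z=np.moveaxis(P,-1,0);x0=(x>.35)&(x<.78)&(y>-.14)&(y<.32)&ok
    red=((H<8)|(H>172))&(S>120)&x0&(x<.62)&(y>.1)
    for p in((.4766,.2325),(.5153,.1873),(.5542,.1418)):
        m=red&(np.hypot(x-p[0],y-p[1])<.022)&(Z>.07)
        print(n,"cap",p,m.sum(),np.round(np.percentile(Z[m],90),4) if m.sum() else None)
    og=(H>5)&(H<22)&(S>150)&(V>120)&x0&(x>.55)
    comps(P,og&(Z>.066)&(Z<.08),n+" rib",60)
    comps(P,(Z>.08)&(Z<.095)&x0&(y<-.03)&(V<90),n+" knob",20)
    comps(P,(H>15)&(H<32)&(S>90)&(Z>-.01)&(Z<.06)&x0&(x<.56)&(y<.26),n+" chip",8)
E
python3 look.py a
```

```text
tcp [0.5805 0.0538 0.2248] [ 3.141e+00 -3.000e-03 -8.710e-01] 0.072 t 8.4
top cap (0.4766, 0.2325) 348 0.0897
top cap (0.5153, 0.1873) 334 0.0897
top cap (0.5542, 0.1418) 333 0.0896
top chip [234. 193.] 37 mean [0.556  0.254  0.0128] zmed 0.016 rect [557.1 255.    8.5  14.1  50.5]
top chip [248. 195.] 30 mean [ 0.5551  0.2291 -0.0006] zmed -0.0006 rect [554.  229.4  22.7  10.8  84.4]
top chip [304. 252.] 61 mean [0.4478 0.1162 0.038 ] zmed 0.0383 rect [448.2 116.2  34.   11.4  49.2]
top chip [278. 271.] 83 mean [0.4107 0.1632 0.0365] zmed 0.0374 rect [410.5 163.2  44.6  14.   47.8]
side cap (0.4766, 0.2325) 198 0.0896
side cap (0.5153, 0.1873) 215 0.0893
side cap (0.5542, 0.1418) 215 0.0893
side rib [379. 202.] 138 mean [0.6714 0.0688 0.0709] zmed 0.071 rect [678.6  73.8  80.5  20.8  29.4]
side knob [363. 253.] 93 mean [ 0.6176 -0.0868  0.0863] zmed 0.0872 rect [617.7 -85.3  15.2  16.7  84.4]
side chip [253. 196.] 38 mean [0.4135 0.1609 0.0362] zmed 0.0364 rect [413.1 160.1  41.5  11.6  50.4]
side chip [270. 208.] 34 mean [0.4519 0.1136 0.0368] zmed 0.0372 rect [450.1 112.2  35.3   9.2  49.3]
```

Run:
```python
from h import *
for n in("side0","side_a"):
    c=np.load(n+".npz");H,S,V=cv2.split(cv2.cvtColor(c["frame"],cv2.COLOR_RGB2HSV))
    m=((H>5)&(H<22)&(S>150)&(V>120));m[:180]=0;m[240:]=0;m[:,:350]=0;m[:,420:]=0
    v,u=np.nonzero(m);print(n,m.sum(),u.mean(),v.mean(),u.min(),u.max())
s=robot.read_state();y=s["ee_rot"][2];d=np.array([.672,.0858])-s["tool_pos"][:2]
print(d@[np.cos(y),np.sin(y)],d@[np.sin(y),-np.cos(y)],s["opening"])
```

```text
side0 641 377.9063962558502 211.26833073322933 363 396
side_a 651 377.97235023041475 211.15514592933948 363 395
0.03947211086713768 -0.08779173071693187 0.08478399656084412
```

Call:
{"method": "play_rows", "body": {
  "moves": [
    [[13,-29,0,0,0],[13,-29,0,0,0],[13,-29,0,0,0],[0,0,35,-0.035,0],[0,0,35,0,0],[0,0,30,0,0],[0,0,0,0,0]]
  ]
}}

```text
time: 9.2
tool_pos: [0.6671, 0.0881, 0.1186]
ee_rot: [3.134, 0.006, -0.826]
force: [-0.4, 0.5, -0.7]
opening: 0.0853
```

Call:
{"method": "play_rows", "body": {
  "moves": [
    [[4,-2,20,0,0],[0,0,20,0,0],[0,0,20,0,0],[0,0,15,0,0],[0,0,4,0,0],[0,0,0,0,0],[0,0,0,0,0.5],[0,0,0,0,0.9],[0,0,0,0,1],[0,0,0,0,1],[0,0,0,0,1],[0,0,0,0,1],[0,0,0,0,1]]
  ]
}}

```text
time: 10.5
tool_pos: [0.6755, 0.0846, 0.046]
ee_rot: [-3.141, -0.0, -0.829]
force: [-1.4, 0.1, 4.5]
opening: 0.0247
```

```bash
python3 look.py b | grep -E "tcp|rib"
```

```text
tcp [0.6755 0.0846 0.046 ] [-3.141 -0.    -0.829] 0.0247 t 10.5
side rib [374. 201.] 244 mean [0.6612 0.0686 0.074 ] zmed 0.075 rect [666.3  75.4  60.8  25.4  48. ]
```

Call:
{"method": "play_rows", "body": {
  "moves": [
    [[0,0,-15,0,1],[0,0,-35,0,1],[0,0,-35,0,1],[0,0,-30,0,1],[-26.3,24.6,0,0,1],[-26.3,24.6,0,0,1],[-26.3,24.6,0,0,1],[-26.3,24.6,0,0,1],[-26.3,24.6,0,0,1],[0,0,0,0.034,1],[0,0,0,0,1],[0,0,0,0,1]]
  ]
}}

```text
time: 11.8
tool_pos: [0.4963, 0.0979, 0.1607]
ee_rot: [-3.141, -0.001, -0.863]
force: [0.4, 0.1, -1.6]
opening: 0.025
```

```bash
python3 look.py c | grep -E "tcp|rib|chip"
python3 - <<'E'
from h import *
for n in("top_c","side_c"):
    c=np.load(n+".npz");P,ok=cloud(c);H,S,V=cv2.split(cv2.cvtColor(c["frame"],cv2.COLOR_RGB2HSV));x,y,Z=np.moveaxis(P,-1,0)
    w=(x>.59)&(x<.76)&(y>.0)&(y<.18)&ok&(abs(Z)<.012)
    for nm,m in(("yel",w&(H>20)&(H<35)&(S>130)),("yel+black",w&(((H>20)&(H<35)&(S>130))|(V<70)))):
        m=m.astype(np.uint8);k,l,st,ce=cv2.connectedComponentsWithStats(m,connectivity=8);i=1+np.argmax(st[1:,4]);q=P[l==i]
        r=cv2.minAreaRect((q[:,:2]*1000).astype(np.float32));print(n,nm,st[i,4],np.round([*r[0],*r[1],r[2]],1),np.round(q.mean(0),4))
s=robot.read_state();print(s["tool_pos"],s["ee_rot"])
# scraper in hand: points with z between base and base+.02
c=np.load("side_c.npz");P,ok=cloud(c);x,y,Z=np.moveaxis(P,-1,0)
b=s["tool_pos"][2]-.044;d=P[...,:2]-s["tool_pos"][:2];m=ok&(np.hypot(d[...,0],d[...,1])<.07)&(Z>b-.01)&(Z<b+.012)
e=np.array([.7598,.6502]);f=np.array([-.6502,.7598]);a=d[m]@e;g=d[m]@f
print("foot along",np.percentile(a,[1,50,99]),"across",np.percentile(g,[1,50,99]),m.sum(),"zmin",np.percentile(Z[m],2)-b)
E
```

```text
tcp [0.4963 0.0979 0.1607] [-3.141e+00 -1.000e-03 -8.630e-01] 0.025 t 11.8
top chip [234. 193.] 37 mean [0.556  0.2537 0.0123] zmed 0.0134 rect [554.5 253.   10.8  12.    1.2]
top chip [243. 194.] 13 mean [ 0.5568  0.2383 -0.0006] zmed -0.001 rect [557.2 238.   10.    6.   65.1]
top chip [393. 208.] 300 mean [ 5.356e-01 -5.300e-02 -3.000e-04] zmed -0.0004 rect [534.4 -53.5  60.7  48.6  87.9]
top chip [361. 203.] 17 mean [ 5.441e-01  8.600e-03 -4.000e-04] zmed -0.0003 rect [544.1   9.5  11.9   7.7  35.8]
top chip [367. 213.] 55 mean [ 0.5247 -0.0042 -0.0006] zmed -0.0004 rect [524.8  -3.8   8.4  31.9  52.6]
top chip [369. 226.] 145 mean [ 4.986e-01 -8.300e-03 -4.000e-04] zmed -0.0006 rect [498.4  -8.2  36.2  27.   13. ]
top chip [389. 220.] 10 mean [ 5.109e-01 -4.560e-02  2.000e-04] zmed 0.0004 rect [510.9 -45.9   4.3   6.6  51.2]
top chip [377. 231.] 9 mean [ 4.897e-01 -2.280e-02  1.000e-04] zmed 0.0004 rect [490.1 -23.3   3.9   7.5   0.6]
top chip [363. 240.] 12 mean [ 0.4715  0.0037 -0.0008] zmed -0.0013 rect [471.2   3.3   9.6   4.2   2.8]
side chip [253. 196.] 38 mean [0.4135 0.1612 0.036 ] zmed 0.0362 rect [412.  158.8  42.4  13.2  49.2]
side chip [270. 208.] 34 mean [0.4519 0.1137 0.0369] zmed 0.0372 rect [450.8 112.7  32.5  10.6  45.9]
side chip [318. 274.] 8 mean [ 0.5428 -0.0479  0.001 ] zmed 0.001 rect [542.2 -47.9   4.1  11.2   8.9]
top_c yel 529 [676.   88.6 128.1  68.2  46.2] [0.6856 0.0936 0.0021]
top_c yel+black 529 [676.   88.6 128.1  68.2  46.2] [0.6856 0.0936 0.0021]
side_c yel 305 [677.5  85.6 127.9  69.5  46.5] [0.6892 0.0883 0.0029]
side_c yel+black 308 [677.5  85.6 127.9  69.5  46.5] [0.6895 0.0885 0.0029]
[0.49648537 0.09782262 0.16046643] [-3.14148007e+00 -6.72499321e-04 -8.63337549e-01]
foot along [-0.05045852 -0.02135427  0.04236303] across [-0.02577205 -0.02358021  0.02072759] 245 zmin 0.0006157913521129821
```

View pics/side_c.png

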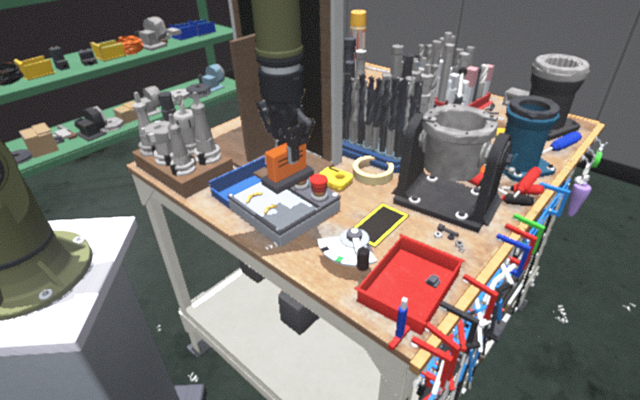

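The side view shows the scraper held level over the lane's -y end, with the chips at (253,196) and (270,208) ahead of it. The empty mat is at (381,225). I lower it next.

Call:
{"method": "play_rows", "body": {
  "moves": [
    [[0,0,25,0,1],[0,0,25,0,1],[0,0,20,0,1],[0,0,6,0,1],[0,0,5,0,1],[0,0,4,0,1],[0,0,2,0,1],[0,0,0,0,1]]
  ]
}}

```text
time: 12.7
tool_pos: [0.4965, 0.0983, 0.074]
ee_rot: [-3.14, -0.001, -0.863]
force: [0.3, -0.5, -2.5]
opening: 0.0251
```

Call:
{"method": "play_rows", "body": {
  "moves": [
    [[0,0,1,0,1],[-6,0,0,0,1],[-8,0,0,0,1],[-8,0,0,0,1],[-8,0,0,0,1],[-8,0,0,0,1],[-8,0,0,0,1],[-8,0,0,0,1],[-8,0,0,0,1]]
  ]
}}

```text
time: 13.6
tool_pos: [0.457, 0.1456, 0.0738]
ee_rot: [-3.138, -0.002, -0.863]
force: [3.2, -3.0, 6.1]
opening: 0.0253
```

Call:
{"method": "play_rows", "body": {
  "moves": [
    [[-8,0,0,0,1],[-8,0,0,0,1],[-8,0,0,0,1],[-8,0,0,0,1],[-8,0,0,0,1],[-8,0,0,0,1],[-8,0,0,0,1],[-8,0,0,0,1],[-8,0,0,0,1],[-8,0,0,0,1],[0,0,0,0,1]]
  ]
}}

```text
time: 14.7
tool_pos: [0.404, 0.2075, 0.0738]
ee_rot: [-3.139, -0.001, -0.861]
force: [1.1, -1.3, 7.2]
opening: 0.0253
```

```bash
python3 look.py d | grep -E "tcp|chip"
```

```text
tcp [0.404  0.2075 0.0738] [-3.139e+00 -1.000e-03 -8.610e-01] 0.0253 t 14.7
top chip [234. 193.] 31 mean [0.556  0.254  0.0124] zmed 0.0145 rect [554.3 253.3  10.9  11.    0.9]
top chip [242. 193.] 8 mean [0.5577 0.2396 0.001 ] zmed 0.0013 rect [557.9 239.5   6.3   3.7  85.6]
top chip [394. 206.] 135 mean [ 0.5391 -0.0552 -0.    ] zmed -0.0002 rect [537.  -55.5  45.6  28.4  28.6]
top chip [404. 201.] 20 mean [ 0.5495 -0.0744  0.    ] zmed -0.0003 rect [549.5 -74.5   4.6  14.3  54.5]
top chip [371. 209.] 11 mean [ 0.5331 -0.0107  0.0006] zmed 0.001 rect [533.  -10.6   5.9   8.6  34.9]
top chip [383. 214.] 46 mean [ 5.242e-01 -3.410e-02 -1.000e-04] zmed -0.0003 rect [524.1 -31.6  13.7  25.2  45.8]
top chip [366. 215.] 21 mean [ 5.211e-01 -1.700e-03  3.000e-04] zmed -0.0001 rect [520.   -1.1   5.5  15.5  46.6]
top chip [370. 221.] 9 mean [ 0.51   -0.0096 -0.0006] zmed -0.001 rect [510.2  -9.5   4.2   9.8  89.7]
top chip [370. 229.] 19 mean [ 4.942e-01 -8.900e-03  3.000e-04] zmed 0.0002 rect [495.1 -10.2   4.1  24.7  46. ]
```

View pics/side_d.png

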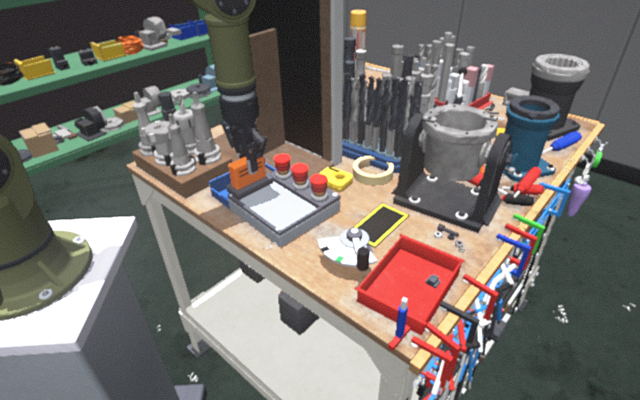

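The side view shows the lane clear of chips, with the scraper hanging over the plate's edge at (250,178). I lift it and carry it back to the mat.

Call:
{"method": "play_rows", "body": {
  "moves": [
    [[0,0,-15,0,1],[0,0,-35,0,1],[0,0,-40,0,1],[28.6,0,0,0,1],[28.6,0,0,0,1],[28.6,0,0,0,1],[28.6,0,0,0,1],[28.6,0,0,0,1],[0,0,0,-0.1,1],[27.5,-23.6,0,0,1],[27.5,-23.6,0,0,1],[27.5,-23.6,0,0,1],[27.5,-23.6,0,0,1],[27.5,-23.6,0,0,1],[0,0,0,0,1],[0,0,0,0,1]]
  ]
}}

```text
time: 16.4
tool_pos: [0.6763, 0.0884, 0.1603]
ee_rot: [3.139, 0.002, -0.763]
force: [-0.2, 0.3, -2.1]
opening: 0.0253
```

```bash
python3 look.py e | grep -E "tcp|chip|cap"; python3 -c "
import cv2
i=cv2.imread('pics/top_e.png');cv2.imwrite('pics/tray_e.png',cv2.resize(i[170:340,180:380],None,fx=3.5,fy=3.5,interpolation=cv2.INTER_CUBIC))"
```

```text
tcp [0.6763 0.0884 0.1603] [ 3.139e+00  2.000e-03 -7.630e-01] 0.0253 t 16.4
top cap (0.4766, 0.2325) 346 0.0897
top cap (0.5153, 0.1873) 149 0.0898
top cap (0.5542, 0.1418) 0 None
top chip [234. 193.] 35 mean [0.5559 0.2538 0.0133] zmed 0.0174 rect [554.5 253.3  10.7  11.2   0.9]
top chip [247. 195.] 34 mean [ 5.548e-01  2.307e-01 -4.000e-04] zmed -0.0003 rect [556.3 232.5  23.6  11.8  56.2]
top chip [392. 209.] 309 mean [ 5.341e-01 -5.170e-02 -4.000e-04] zmed -0.0004 rect [534.5 -52.   51.3  57.1  77.1]
top chip [370. 210.] 26 mean [ 5.302e-01 -9.000e-03  4.000e-04] zmed 0.0002 rect [528.9  -9.2   8.2  18.2  70.7]
top chip [371. 225.] 95 mean [ 5.007e-01 -1.180e-02 -4.000e-04] zmed -0.0005 rect [500.5 -13.6  36.9  15.6   0.9]
top chip [377. 232.] 9 mean [ 4.888e-01 -2.420e-02  1.000e-04] zmed 0.0 rect [488.2 -24.2   3.9   6.    2.5]
top chip [253. 284.] 80 mean [0.3831 0.2118 0.0108] zmed 0.0111 rect [383.3 211.2  30.7  18.7  54.8]
side cap (0.4766, 0.2325) 199 0.0894
side cap (0.5153, 0.1873) 214 0.0894
side cap (0.5542, 0.1418) 217 0.0893
```

View pics/tray_e.png

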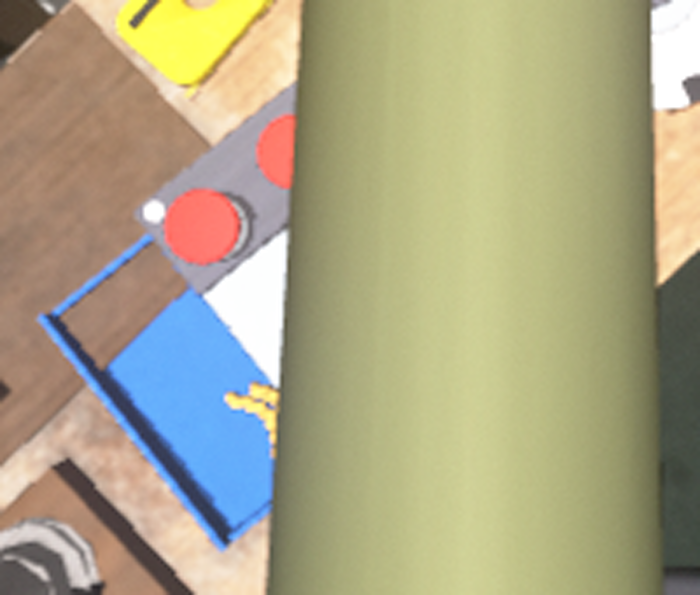

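The tray shows brass chips inside it at about (255,400) in the crop, partly behind the arm. I set the scraper down.

Call:
{"method": "play_rows", "body": {
  "moves": [
    [[1,-1.5,30,0,1],[0,0,35,0,1],[0,0,30,0,1],[0,0,10,0,1],[0,0,5,0,1],[0,0,3,0,1],[0,0,1.5,0,1],[0,0,0,0,1]]
  ]
}}

```text
time: 17.3
tool_pos: [0.6799, 0.0883, 0.0493]
ee_rot: [-3.14, -0.001, -0.763]
force: [1.1, -0.2, -2.5]
opening: 0.0248
```

Call:
{"method": "play_rows", "body": {
  "moves": [
    [[-2,0.8,1,0,1],[0,0,1.5,0,1],[0,0,1,0,1],[0,0,0,0,1]]
  ]
}}

```text
time: 17.7
tool_pos: [0.6774, 0.0893, 0.046]
ee_rot: [-3.14, 0.0, -0.763]
force: [-3.3, 0.5, 5.9]
opening: 0.0253
```

Call:
{"method": "play_rows", "body": {
  "moves": [
    [[0,0,0,0,0.6],[0,0,0,0,0],[0,0,0,0,0],[0,0,0,0,0],[0,0,0,0,0],[0,0,-20,0,0],[0,0,-35,0,0],[0,0,-45,0,0],[0,0,-45,0,0],[20,40,0,0,0.5],[20,40,0,0,0.5],[20,40,0,0,0.5],[0,0,0,0,0.5]]
  ]
}}

```text
time: 19.0
tool_pos: [0.6354, -0.0493, 0.1904]
ee_rot: [3.139, -0.003, -0.775]
force: [0.1, -0.7, 0.2]
opening: 0.0431
```

```bash
python3 look.py f | grep -E "tcp|cap|rib|knob"
python3 - <<'E'
from h import *
c=np.load("top0.npz");P,ok=cloud(c);print("hub",np.round(P[160:167,363:371].reshape(-1,3).mean(0),4),np.round(P[163,367],4))
x,y,Z=np.moveaxis(P,-1,0);m=ok&(Z>.048)&(Z<.066)&(y<-.03)&(y>-.065)&(x>.6)&(x<.63);print("arm",np.round(P[m].mean(0),4),m.sum())
m=ok&(Z>.035)&(Z<.066)&(abs(x-.613)<.06)&(y>-.025)&(y<.06)
for a in(.056,.060,.065): print(a,((Z>a)&m).sum(),np.round(P[(Z>a)&m].mean(0),4))
for n in("top_f","side_f"):
    c=np.load(n+".npz");P,ok=cloud(c);H,S,V=cv2.split(cv2.cvtColor(c["frame"],cv2.COLOR_RGB2HSV));x,y,Z=np.moveaxis(P,-1,0)
    w=(x>.59)&(x<.76)&(y>.0)&(y<.18)&ok
    for nm,m in(("mat",w&(H>20)&(H<35)&(S>130)&(abs(Z)<.012)),("scr",w&(Z>.012)&(Z<.085))):
        k,l,st,ce=cv2.connectedComponentsWithStats(m.astype(np.uint8));i=1+np.argmax(st[1:,4]);q=P[l==i]
        r=cv2.minAreaRect((q[:,:2]*1000).astype(np.float32));print(n,nm,st[i,4],np.round([*r[0],*r[1],r[2]],1))
E
```

```text
tcp [ 0.6354 -0.0493  0.1904] [ 3.139e+00 -3.000e-03 -7.750e-01] 0.0431 t 19.0
top cap (0.4766, 0.2325) 350 0.0896
top cap (0.5153, 0.1873) 337 0.0898
top cap (0.5542, 0.1418) 338 0.0897
top rib [320. 130.] 210 mean [0.6703 0.0901 0.0735] zmed 0.0736 rect [674.1  90.1  79.3  25.5  45.8]
side cap (0.4766, 0.2325) 196 0.0893
side cap (0.5153, 0.1873) 218 0.0894
side cap (0.5542, 0.1418) 214 0.0892
side rib [380. 201.] 131 mean [0.6747 0.0737 0.0711] zmed 0.0714 rect [681.9  78.9  81.7  21.2  32.6]
side knob [363. 252.] 104 mean [ 0.6172 -0.0859  0.0864] zmed 0.0872 rect [617.1 -83.6  18.8  18.   83.1]
hub [0.6136 0.0037 0.0557] [0.6127 0.0033 0.0614]
arm [ 0.6145 -0.048   0.0518] 117
0.056 36 [0.6148 0.0084 0.0581]
0.06 4 [0.6197 0.0181 0.0621]
0.065 1 [0.6424 0.059  0.065 ]
top_f mat 608 [675.8  88.4 128.4  68.7  46.9]
top_f scr 1294 [674.2  90.3  95.6  50.4  45.7]
side_f mat 189 [696.1  68.2 128.6  17.   47. ]
side_f scr 1869 [679.4  84.1 239.6  58.3  46.8]
```

View pics/top_f.png

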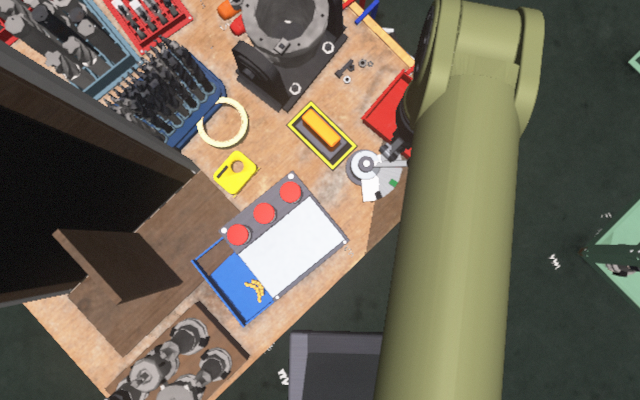

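The top view shows both chips in the tray at about (255,290), the lane empty, and the scraper square on the mat at (321,128). Next is the lever.

Call:
{"method": "play_rows", "body": {
  "moves": [
    [[0,0,0,-0.15,0.5],[0,0,0,-0.15,0.5],[-2.5,18,0,0,0.5],[-2,17.5,25,0,0.5],[0,0,35,0,0.5],[0,0,18,0,0.5],[0,0,0,0,0.5],[0,0,0,0,0.5]]
  ]
}}

```text
time: 19.9
tool_pos: [0.6176, -0.0692, 0.1117]
ee_rot: [3.141, -0.0, -0.465]
force: [0.0, 0.1, 0.4]
opening: 0.0427
```

Call:
{"method": "play_rows", "body": {
  "moves": [
    [[2,9.5,0,0,0.5],[0,0,20,0,0.5],[0,0,20,0,0.5],[0,0,12,0,0.5],[0,0,0,0,0.5],[0,0,0,0,0.8],[0,0,0,0,1],[0,0,0,0,1],[0,0,0,0,1]]
  ]
}}

```text
time: 20.8
tool_pos: [0.6181, -0.08, 0.0611]
ee_rot: [-3.141, -0.007, -0.463]
force: [5.9, -3.0, -4.4]
opening: 0.0203
```

Call:
{"method": "play_rows", "body": {
  "moves": [
    [[-5.8,2.5,0,0,1],[-5.8,2.5,0,0,1],[-6.2,1.6,0,0,1],[-6.2,1.6,0,0,1],[-6.3,0.7,0,0,1],[-6.3,0.7,0,0,1],[-6.3,-0.3,0,0,1],[-6.3,-0.3,0,0,1],[0,0,0,0,1],[0,0,0,0,1]]
  ]
}}

```text
time: 21.8
tool_pos: [0.5663, -0.0726, 0.0609]
ee_rot: [3.134, -0.004, -0.469]
force: [-4.2, -12.5, 2.6]
opening: 0.0202
```

Call:
{"method": "play_rows", "body": {
  "moves": [
    [[0,0,0,0,0.6],[0,0,0,0,0.5],[0,0,0,0,0.4],[0,0,0,0,0.4],[0,0,-20,0,0.4],[0,0,-35,0,0.4],[0,0,-40,0,0.4],[-30,-30,0,0,0.4],[-30,-30,0,0,0.4],[0,0,0,0,0.4]]
  ]
}}

```text
time: 22.8
tool_pos: [0.539, 0.0238, 0.1545]
ee_rot: [-3.138, 0.003, -0.453]
force: [-0.2, -0.3, 0.1]
opening: 0.0513
```

```bash
python3 look.py g | grep -E "tcp|cap|rib|knob"; python3 -c "
import cv2,numpy as np
i=cv2.imread('pics/top_g.png');j=cv2.imread('pics/side_g.png')
f=lambda a:cv2.resize(a,(400,400),interpolation=cv2.INTER_CUBIC)
cv2.imwrite('pics/lev_g.png',np.hstack([f(i[130:230,330:430]),f(j[200:300,300:400])]))"
```

```text
tcp [0.539  0.0238 0.1545] [-3.138e+00  3.000e-03 -4.530e-01] 0.0513 t 22.8
top cap (0.4766, 0.2325) 344 0.0896
top cap (0.5153, 0.1873) 335 0.0895
top cap (0.5542, 0.1418) 330 0.0897
top rib [317. 131.] 119 mean [0.6673 0.0958 0.0728] zmed 0.0731 rect [670.7  95.1  82.   24.4  36.5]
side cap (0.4766, 0.2325) 144 0.0892
side cap (0.5153, 0.1873) 79 0.0893
side cap (0.5542, 0.1418) 188 0.0894
side rib [380. 201.] 125 mean [0.6736 0.0724 0.071 ] zmed 0.0714 rect [681.4  78.1  81.6  20.9  30.9]
side knob [333. 249.] 98 mean [ 0.5683 -0.0735  0.0862] zmed 0.0873 rect [568.8 -72.2  17.8  16.7  43.4]
```

View pics/lev_g.png

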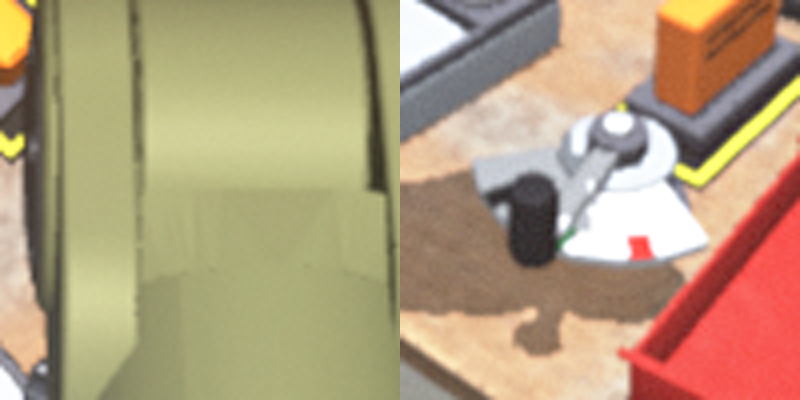

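The knob now sits at about (.566,-.066), which is the green notch (side crop knob at (530,220), red mark at (640,247)). Now the caps.

Call:
{"method": "play_rows", "body": {
  "moves": [
    [[0,0,0,-0.145,0.35],[0,0,0,-0.145,0.35],[0,0,0,-0.145,0.35],[0,0,0,-0.145,0.35],[0,0,0,-0.145,0.35],[0,0,0,-0.145,0.35],[0,0,0,-0.145,0.35],[0,0,0,-0.145,0.35],[22,-20,0,0,0.35],[22,-20,0,0,0.35],[22,-20,0,0,0.35],[22,-20,0,0,0.35],[0,0,0,0,0.35],[0,0,0,0,0.35]]
  ]
}}

```text
time: 24.3
tool_pos: [0.5568, 0.1329, 0.154]
ee_rot: [3.141, 0.001, 0.697]
force: [0.1, 0.4, 0.8]
opening: 0.0555
```

Call:
{"method": "play_rows", "body": {
  "moves": [
    [[3.7,-8.5,0,0,0.35],[0,0,25,0,0.35],[0,0,30,0,0.35],[0,0,30,0,0.35],[0,0,15,0,0.35],[0,0,4,0,0.35],[0,0,0,0,0.35],[0,0,0,0,0.7],[0,0,0,0,1],[0,0,0,0,1],[0,0,0,0,1]]
  ]
}}

```text
time: 25.4
tool_pos: [0.5535, 0.1416, 0.0521]
ee_rot: [-3.142, 0.001, 0.696]
force: [-5.3, -3.1, 5.0]
opening: 0.0359
```

Call:
{"method": "play_rows", "body": {
  "moves": [
    [[0,0,-3,0,1],[0,0,-3,0,1],[0,0,-3,0,1],[0,0,-3,0,1],[0,0,-2,0,1],[0,0,0,0,1]]
  ]
}}

```text
time: 26.0
tool_pos: [0.5535, 0.1416, 0.0662]
ee_rot: [-3.141, 0.001, 0.696]
force: [-6.0, -5.6, 6.0]
opening: 0.0359
```

Release, rise and check that cap.

Call:
{"method": "play_rows", "body": {
  "moves": [
    [[0,0,0,0,0.6],[0,0,0,0,0.35],[0,0,0,0,0.35],[0,0,0,0,0.35],[0,0,-25,0,0.35],[0,0,-35,0,0.35],[0,20,0,0,0.35],[0,20,0,0,0.35],[0,0,0,0,0.35]]
  ]
}}

```text
time: 26.9
tool_pos: [0.5815, 0.1097, 0.1252]
ee_rot: [3.139, -0.002, 0.694]
force: [1.2, -0.1, -0.8]
opening: 0.0551
```

```bash
python3 look.py i | grep -E "tcp|cap|rib|knob"
```

```text
tcp [0.5815 0.1097 0.1252] [ 3.139e+00 -2.000e-03  6.940e-01] 0.0551 t 26.9
top cap (0.4766, 0.2325) 340 0.0898
top cap (0.5153, 0.1873) 72 0.0899
top cap (0.5542, 0.1418) 0 None
side cap (0.4766, 0.2325) 198 0.0894
side cap (0.5153, 0.1873) 214 0.0894
side cap (0.5542, 0.1418) 202 0.103
side rib [380. 201.] 123 mean [0.674  0.0728 0.0708] zmed 0.071 rect [681.9  77.6  81.1  20.7  32. ]
side knob [333. 249.] 90 mean [ 0.5685 -0.0741  0.0862] zmed 0.087 rect [568.4 -72.8  14.6  18.3  84.5]
```

Call:
{"method": "play_rows", "body": {
  "moves": [
    [[0,-25,-10,0,0.35],[0,-25,0,0,0.35],[0,-25,0,0,0.35],[0,-25,0,0,0.35],[0,0,0,0,0.35],[0,0,0,0,0.35]]
  ]
}}

```text
time: 27.6
tool_pos: [0.5145, 0.1901, 0.1343]
ee_rot: [-3.141, -0.0, 0.7]
force: [0.3, -1.2, -0.2]
opening: 0.0553
```

Call:
{"method": "play_rows", "body": {
  "moves": [
    [[-1,2,0,0,0.35],[0,0,30,0,0.35],[0,0,30,0,0.35],[0,0,18,0,0.35],[0,0,4,0,0.35],[0,0,0,0,0.35],[0,0,0,0,0.7],[0,0,0,0,1],[0,0,0,0,1],[0,0,0,0,1],[0,0,-3,0,1],[0,0,-3,0,1],[0,0,-3,0,1],[0,0,-3,0,1],[0,0,-2,0,1],[0,0,0,0,1]]
  ]
}}

```text
time: 29.2
tool_pos: [0.5159, 0.1856, 0.0681]
ee_rot: [3.141, 0.001, 0.696]
force: [-5.3, -7.2, 8.0]
opening: 0.0361
```

Call:
{"method": "play_rows", "body": {
  "moves": [
    [[0,0,0,0,0.6],[0,0,0,0,0.35],[0,0,0,0,0.35],[0,0,0,0,0.35],[0,0,-30,0,0.35],[0,0,-36,0,0.35],[0,-20,0,0,0.35],[0,-20,0,0,0.35],[0,-20,0,0,0.35],[0,0,0,0,0.35],[0,0,0,0,0.35]]
  ]
}}

```text
time: 30.3
tool_pos: [0.4775, 0.2329, 0.1326]
ee_rot: [3.141, -0.001, 0.698]
force: [-0.5, -0.8, 0.8]
opening: 0.0555
```

Call:
{"method": "play_rows", "body": {
  "moves": [
    [[-1,0,30,0,0.35],[0,0,30,0,0.35],[0,0,17,0,0.35],[0,0,4,0,0.35],[0,0,0,0,0.35],[0,0,0,0,0.7],[0,0,0,0,1],[0,0,0,0,1],[0,0,0,0,1],[0,0,-3,0,1],[0,0,-3,0,1],[0,0,-3,0,1],[0,0,-3,0,1],[0,0,-2,0,1],[0,0,0,0,1]]
  ]
}}

```text
time: 31.8
tool_pos: [0.4769, 0.2314, 0.067]
ee_rot: [3.141, 0.0, 0.697]
force: [-3.5, -6.2, 8.5]
opening: 0.0357
```

Call:
{"method": "play_rows", "body": {
  "moves": [
    [[0,0,0,0,0.6],[0,0,0,0,0.35],[0,0,0,0,0.35],[0,0,0,0,0.35],[0,0,-30,0,0.35],[0,0,-45,0,0.35],[0,0,-45,0,0.35],[0,0,-45,0,0.35],[0,0,-45,0,0.35],[-30,20,0,0,0.35],[-30,30,0,0,0.35],[0,30,0,0,0.35],[0,0,0,0,0.35],[0,0,0,0,0.35]]
  ]
}}

```text
time: 33.2
tool_pos: [0.482, 0.1322, 0.2754]
ee_rot: [-3.141, -0.001, 0.696]
force: [0.2, 0.3, -1.1]
opening: 0.0555
```

```bash
python3 look.py j | grep -E "tcp|cap|rib|knob"
```

```text
tcp [0.482  0.1322 0.2754] [-3.141e+00 -1.000e-03  6.960e-01] 0.0555 t 33.2
top cap (0.4766, 0.2325) 0 None
top cap (0.5153, 0.1873) 0 None
top cap (0.5542, 0.1418) 0 None
top rib [328. 123.] 115 mean [0.684  0.0765 0.0725] zmed 0.0729 rect [685.1  78.1  80.3  22.9  61.9]
side cap (0.4766, 0.2325) 240 0.1033
side cap (0.5153, 0.1873) 253 0.1033
side cap (0.5542, 0.1418) 268 0.1034
side rib [391. 206.] 120 mean [0.6921 0.0545 0.071 ] zmed 0.0716 rect [700.4  61.4  77.7  21.2  32.6]
side knob [333. 249.] 91 mean [ 0.5685 -0.0742  0.086 ] zmed 0.0871 rect [568.4 -73.1  14.1  18.3  89.7]
```

View pics/top_j.png

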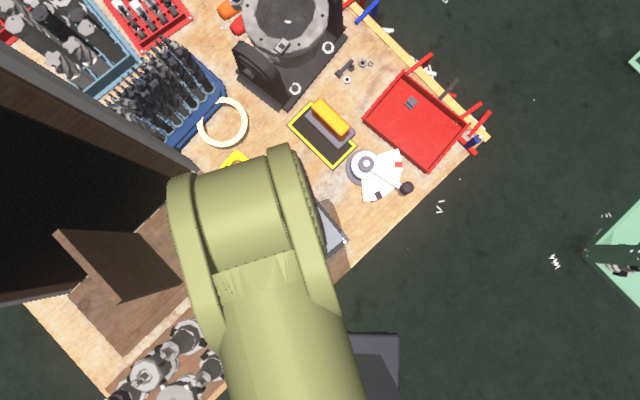

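View pics/side_j.png

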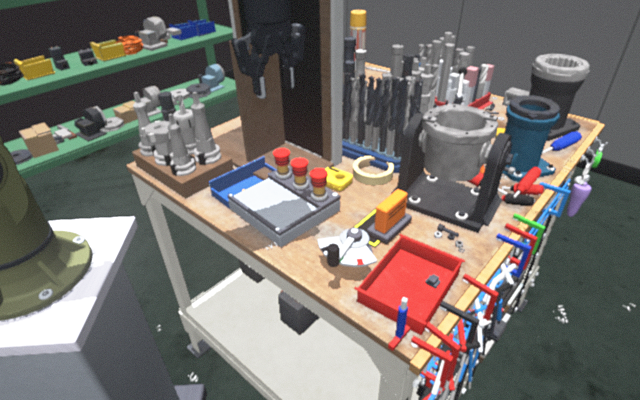

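All three caps are up and the lever is in the green notch, at (407,188) in the top view. The scraper, though, has been knocked off the mat's edge to about (332,122), so I measure it and put it back.

Run:
```python
from h import *
c=np.load("top_j.npz");P,ok=cloud(c);H,S,V=cv2.split(cv2.cvtColor(c["frame"],cv2.COLOR_RGB2HSV));x,y,Z=np.moveaxis(P,-1,0)
w=(x>.61)&(x<.76)&(y>.0)&(y<.16)&ok
for a,b in((.0,.085),(.012,.085),(.066,.08)):
    m=w&(Z>max(a,.006))&(Z<b);m[:, :300]=0
    k,l,st,ce=cv2.connectedComponentsWithStats(m.astype(np.uint8));i=1+np.argmax(st[1:,4]);q=P[l==i]
    r=cv2.minAreaRect((q[:,:2]*1000).astype(np.float32));print(a,st[i,4],np.round([*r[0],*r[1],r[2]],1),np.round(q.mean(0),4))
```

```text
0.0 1305 [693.4  73.5  95.7  52.1  44.5] [0.6864 0.0744 0.0483]
0.012 1287 [694.2  73.3  95.4  50.3  46.1] [0.6865 0.0743 0.0488]
0.066 619 [693.9  73.7  78.3  25.9  46.3] [0.6934 0.0739 0.0743]
```

Run:
```python
from h import *
Q=[]
for n in("top0","side0","side_j"):
    P,ok=cloud(np.load(n+".npz"));Q.append(P[ok])
Q=np.concatenate(Q);d=Q[:,:2]-[.694,.0735]
e=np.array([.692,.722]);f=np.array([.722,-.692]);a=d@e;b=d@f
m=(Q[:,2]>.09)&(np.hypot(a,b)<.12)&(Q[:,2]<.4)
print(m.sum())
for lo,hi in((.0,.05),(.05,.06),(.06,.07),(.07,.08),(.08,.1),(.1,.12)):
    r=np.maximum(abs(a),abs(b));k=m&(r>lo)&(r<=hi);print(lo,hi,k.sum(),np.round(Q[k].mean(0),3) if k.sum() else "",np.round(Q[k].min(0),3) if k.sum() else "")
s=robot.read_state();print(s["tool_pos"],s["ee_rot"][2])
y=-.765;dd=np.array([.694,.0735])-s["tool_pos"][:2];print(dd@[np.cos(y),np.sin(y)],dd@[np.sin(y),-np.cos(y)])
```

```text
5978
0.0 0.05 0  
0.05 0.06 0  
0.06 0.07 0  
0.07 0.08 5 [0.787 0.094 0.194] [0.783 0.091 0.191]
0.08 0.1 3875 [0.781 0.12  0.158] [0.728 0.079 0.09 ]
0.1 0.12 2098 [0.768 0.152 0.163] [0.733 0.1   0.09 ]
[0.48145119 0.13350068 0.27519015] 0.6989953759500311
0.19488165695443466 -0.1039144804210141
```

Call:
{"method": "play_rows", "body": {
  "moves": [
    [[0,0,0,0.146,0.35],[0,0,0,0.146,0.35],[0,0,0,0.146,0.35],[0,0,0,0.146,0.35],[0,0,0,0.146,0.35],[0,0,0,0.146,0.35],[0,0,0,0.146,0.35],[0,0,0,0.146,0.35],[0,0,0,0.146,0.35],[0,0,0,0.146,0.35],[32.5,-17.3,0,0,0.35],[32.5,-17.3,0,0,0.35],[32.5,-17.3,20,0,0.35],[32.5,-17.3,40,0,0.35],[32.5,-17.3,40,0,0.35],[32.5,-17.3,40,0,0.35],[0,0,0,0,0.35],[0,0,0,0,0.35]]
  ]
}}

```text
time: 35.1
tool_pos: [0.685, 0.0759, 0.1421]
ee_rot: [3.138, 0.003, -0.762]
force: [1.0, 0.1, 1.0]
opening: 0.0558
```

Call:
{"method": "play_rows", "body": {
  "moves": [
    [[4,-2,0,0,0.35],[0,0,20,0,0.35],[0,0,20,0,0.35],[0,0,0,0,0.35],[0,0,0,0,0.35]]
  ]
}}

```text
time: 35.6
tool_pos: [0.6909, 0.0744, 0.1076]
ee_rot: [-3.138, -0.001, -0.762]
force: [0.3, 0.2, 0.5]
opening: 0.0555
```

Call:
{"method": "play_rows", "body": {
  "moves": [
    [[2,-1,0,0,0.35],[0,0,25,0,0.35],[0,0,25,0,0.35],[0,0,8,0,0.35],[0,0,0,0,0.35],[0,0,0,0,0.35],[0,0,0,0,0.7],[0,0,0,0,1],[0,0,0,0,1],[0,0,0,0,1],[0,0,0,0,1]]
  ]
}}

```text
time: 36.7
tool_pos: [0.6937, 0.0725, 0.0485]
ee_rot: [-3.139, -0.002, -0.763]
force: [1.1, -0.9, 5.6]
opening: 0.025
```

Call:
{"method": "play_rows", "body": {
  "moves": [
    [[0,0,-10,0,1],[0,0,-10,0,1],[-12,0.8,0,0,1],[-11.7,0.8,0,-0.005,1],[0,0,0,0,1],[0,0,0,0,1],[0,0,0,0,1]]
  ]
}}

```text
time: 37.4
tool_pos: [0.674, 0.0878, 0.0667]
ee_rot: [3.141, -0.0, -0.758]
force: [-0.0, 0.4, -2.3]
opening: 0.0249
```

Call:
{"method": "play_rows", "body": {
  "moves": [
    [[1,-1,8,0,1],[0,0,6,0,1],[0,0,3,0,1],[0,0,1.5,0,1],[0,0,1,0,1],[0,0,0,0,1]]
  ]
}}

```text
time: 38.0
tool_pos: [0.6755, 0.0876, 0.0485]
ee_rot: [3.141, 0.0, -0.758]
force: [-3.8, -1.5, 4.5]
opening: 0.0253
```

Good. Release, rise, and back off towards the lane side so both cameras can see.

Call:
{"method": "play_rows", "body": {
  "moves": [
    [[0,0,0,0,0.7],[0,0,0,0,0.35],[0,0,0,0,0.35],[0,0,0,0,0.35],[0,0,-20,0,0.35],[0,0,-40,0,0.35],[0,0,-45,0,0.35],[0,0,-45,0,0.35],[0,0,-45,0,0.35],[20,45,0,0,0.35],[20,45,0,0,0.35],[20,45,0,0,0.35],[20,40,0,0,0.35],[0,0,0,0,0.35],[0,0,0,0,0.35],[0,0,0,0,0.35]]
  ]
}}

```text
time: 39.6
tool_pos: [0.6139, -0.0924, 0.2423]
ee_rot: [-3.141, 0.001, -0.756]
force: [-0.7, 0.8, -0.3]
opening: 0.0554
```

```bash
python3 look.py k | grep -E "tcp|cap|rib|knob"
python3 - <<'E'
from h import *
c=np.load("top_k.npz");P,ok=cloud(c);H,S,V=cv2.split(cv2.cvtColor(c["frame"],cv2.COLOR_RGB2HSV));x,y,Z=np.moveaxis(P,-1,0)
w=(x>.59)&(x<.76)&(y>.0)&(y<.18)&ok
for nm,m in(("mat",w&(H>20)&(H<35)&(S>130)&(abs(Z)<.012)),("scr",w&(Z>.012)&(Z<.085))):
    k,l,st,ce=cv2.connectedComponentsWithStats(m.astype(np.uint8));i=1+np.argmax(st[1:,4]);q=P[l==i]
    r=cv2.minAreaRect((q[:,:2]*1000).astype(np.float32));print(nm,st[i,4],np.round([*r[0],*r[1],r[2]],1))
E
```

```text
tcp [ 0.6139 -0.0924  0.2423] [-3.141e+00  1.000e-03 -7.560e-01] 0.0554 t 39.6
top cap (0.4766, 0.2325) 354 0.1041
top cap (0.5153, 0.1873) 347 0.1037
top cap (0.5542, 0.1418) 342 0.1039
top rib [319. 133.] 107 mean [0.665  0.092  0.0733] zmed 0.0732 rect [673.1  91.1  79.   23.2  47. ]
top knob [407. 187.] 97 mean [ 0.5669 -0.0661  0.087 ] zmed 0.087 rect [567.2 -65.6  19.   20.1  27.4]
side cap (0.4766, 0.2325) 236 0.1033
side cap (0.5153, 0.1873) 252 0.1032
side cap (0.5542, 0.1418) 271 0.1032
side rib [380. 201.] 126 mean [0.6738 0.0719 0.0708] zmed 0.0708 rect [681.8  77.1  79.8  20.7  31.2]
side knob [333. 249.] 88 mean [ 0.5684 -0.074   0.0862] zmed 0.087 rect [568.7 -73.   17.5  14.5  25.4]
mat 605 [675.8  88.8 128.3  68.2  46. ]
scr 1288 [674.9  89.9  95.9  50.3  46.8]
```

View pics/top_k.png

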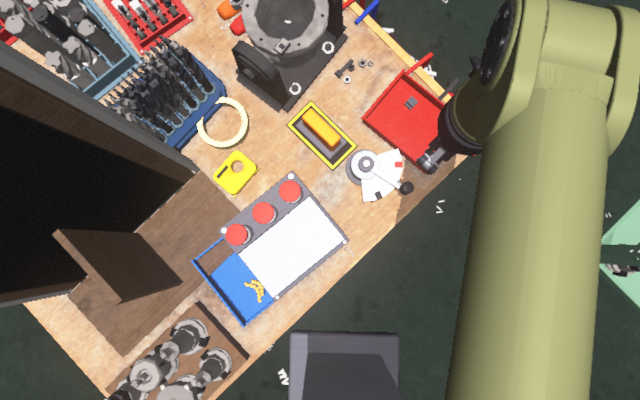

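The top view shows both chips in the tray (255,290), the lane empty, the caps up, the knob in the green notch (407,188), the scraper square on the mat (322,128), and the case and tape where they were. I hand in.

```bash
python3 -c "
from workcell import robot
print(robot.job_done())"
```

```text
the job is handed in; nothing more can be done
None
```

The pallet station is ready and the job is handed in, at about 40 s of the allowed 192 s. The hand-in gives no verdict, so the results below are from my last pictures.

I did the steps in the order asked:
1. **Caps down:** I pressed all three red caps; two were fully up and one hung half-way.
2. **Chips swept:** I swept both chips into the blue tray with the scraper, without the fingers touching them.
3. **Scraper and lever:** I parked the scraper, then threw the lever into the green notch with the caps still down.
4. **Caps up:** I pulled all three caps fully up.
5. **Scraper knocked:** It was knocked about 26 mm sideways on its mat while I was at the caps, so I gripped it again and put it back.

The last checks showed:
- **Caps:** all three tops read 103–104 mm, against 102 mm for fully up.
- **Lever:** the knob is at (0.567, -0.066), about 1 mm from the computed green-notch position.
- **Scraper:** its centre is about 1.5 mm from the mat's centre and its angle is within 1°.
- **Chips:** both are in the tray and the lane is clear.
- **Yellow case and tape roll:** they look unmoved.

No check failed. The only mismatch is that depth readings of the caps come out 1–2 mm high, both up and down, which fits the stated calibration accuracy.

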